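Slide the drying brush round the bent rail to its stop

ROBOT

A 6-joint arm with a two-finger parallel gripper is mounted at the origin on the work surface. World frame = base frame: x ahead of the robot, y to its left, z up, the work surface at z = 0. Lengths are in m, angles in rad, forces in N, time in s.
With the tool pointing down it reaches from about 0.35 to 0.775 m from the base axis. Payload 5.5 kg.
Tool frame: the origin (TCP) lies on the centre line of the jaws, within the pads' length; the fingertips stand 11 mm ahead of it and the grasp point (between the pads) lies 8 mm behind it (env.tip_extent is the distance from the TCP to the fingertips, in m); z points along the fingers, y is the line along which they close (so a half turn about z gives the same grasp; the last joint's range is limited). The gripper opens to 85 mm and grips with 20 to 120 N. Pads are 22 mm wide; open, the fingers measure 114 mm over their backs; the gripper's body (76 mm by 85 mm) begins 54 mm behind the grasp point. The pads swing forward as they close: fully open they stand 13 mm farther back than shut.
Start: joints at [-1.378, 0.313, 0.046, 1.304, 0, 1.431], TCP at [0.188, -0.543, 0.242] pointing down, gripper open.
Joint ranges: [-2.76, 2.76], [-0.86, 1.69], [-1.03, 1.26], [-2.2, 2.34], [-1.47, 1.5], [-3.14, 3.14]. Speed limits (rad/s): [2.57, 2.57, 3.14, 3.14, 3.14, 3.14].

INTERFACE

Orientations are given as a unit quaternion [w, x, y, z].
In Python, from workcell import env gives the robot as it stands.
- The arm moves only by the shell command python3 -m jog 'ROWS' [FORCE]. ROWS is JSON, a list of rows, each a list of 5 numbers: the gripper's target within -1 to 1 (shut at 1, half-way at 0, fully open at -1), then the shift along the tool's x, y, z in m, then the turn about the tool's z in degrees. In form: [[fingers, tx, ty, tz, turn], ...]. A call has 1 to 5 rows; each row shifts and turns the commanded pose from where the row before left it, along the tool's axes as they then stand; what a row does not reach is not made up. A row lasts 1/12 s, in which the tool goes at most 41.7 mm and 7.16 degrees, less where a joint would pass 70% of its speed; a pose out of reach is approached as far as the arm can. A call is refused whole if a number of a shift passes 0.0417 or a number of a turn 7.16, either way. A call with a gripper value outside its range is refused whole. The fingers move at their own pace and stop on an object; FORCE is the grip in N (left out, the last holds). Time passes only in rows, so rows that do not move let the fingers close. It gives the time, the measured TCP pose, the force, the opening and the grip force at its end, in the units of the state.
- env.get_state(): the state, without advancing time (a new reading comes with each control period).
- env.read_camera(name): name is "scene" or "top"; returns a dict with "img" (420x560x3 uint8, red, green, blue), "fov_y" (degrees; the focal length in pixels is half the picture's height over the tangent of half this angle, whatever the lens; pixels are square), "cx", "cy" (the principal point, pixels), "T" (4x4, takes a point from camera to world coordinates). Camera axes: x right, y up, looking along -z (the intrinsics and any distortion apply to the point x, -y, -z); pixel columns grow to the right and rows downward; lengths in m; the calibration is good to about 2 mm. A picture is of the moment at which its call begins. There is no depth.
- env.hand_in(): hands the job in; it is judged then, once.
The state is a dict: "clock": time; "joint_pos": joint angles; "qvel": joint speeds; "tau": joint torques, N m; "tcp_pos": TCP position; "orientation": TCP orientation; "wrist_force": force on the tool from outside, world axes, zero at the start; "ft_torque": the same for the moment, N m; "finger_gap": finger opening in m; "grip_force": force on a finger pad.
Only numpy, scipy, OpenCV 4.12 (cv2) and the standard library are available. Lean on these libraries where they do the work, as an engineer would, in place of code of your own. Each camera call takes 0.05 s, during which the arm holds its last target. There are 200 camera calls.

TASK

The brush carrier hangs near one end post of the bent drying rail. Slide its ring along the wire and round both bends until it meets the bumper of the brass stop collar, and press it lightly home so that you feel the contact, without straining the ring against the wire and without shifting the stop, which is only lightly clamped. Then let go and leave the brush hanging still at the stop, with the ink bottle, jar and tape roll left where they are.

Things in the scene. Friction and masses are not known exactly. Their poses are not given: they have to be found in the camera images.
- rail: Fixed drying rail: a level steel wire, 8 mm thick, bent by hand to a Z in plan, its ends turned down as posts into a wooden baseboard 450 x 250 x 18 mm. Origin: on the table under the start post; z up, x along the first leg. Centreline level at z = 215 mm. First leg: from (0,0) along +x to (110,0) mm. Nothing stands above the wire but the stop's thumbscrew.
- bend1 (a point): End of the first bend, on the wire's centreline: (149.0,-22.5) mm in the rail's frame, axes as the rail's. The first bend turns 60 deg right, radius 45 mm, centre (110,-45). From here on the wire differs from rail to rail: a straight middle leg, heading 48 to 72 deg right of the rail's x, 38 to 62 mm long, then a bend to the left, radius 45 mm, into the straight far leg.
- carrier: Brush carrier, 50 to 100 g, loose on the wire: white plastic block ring, 18 mm long, 33 high, slippery square bore 13 mm, flat cheeks (24 high) 40 mm apart outside, to pinch from above across the wire; a brush hangs 157 mm below. Origin: bore centre, 2.5 mm under the centreline as it hangs; x along the bore, +x face leads to the stop; z up. Starts 55 to 85 mm along the first leg, x along it.
- stop: Brass stop collar on the far leg, 26 mm across, 14 mm long, thumbscrew to 22 mm above the centreline. Friction-held: slips at about 12 N. A black bumper sleeve, 21 mm across, fixed in its near face, stands out 2 to 16 mm (varies): the ring stops on that. Origin: on the centreline at the collar's near face; x along the far leg to the end post; over 45 mm of straight wire before it.
- ink: Ink bottle, bystander: amber, 44 mm in diameter, 75 mm tall, standing on the baseboard beside the first leg, on the side away from the robot. Origin: centre of its underside.
- jar: Empty glass jar, bystander: 60 mm in diameter, 70 mm tall, standing on the baseboard beside the far leg, on the robot's side. Origin: centre of its underside.
- tape: Roll of paper tape, bystander: 90 mm outside, 24 mm tall, lying flat on the table beyond the baseboard. Origin: centre of its underside.
Things that resemble listed ones, but are neither listed nor needed, are in the scene too. Several things have the shape of the carrier; the one meant has the colours described above.

How it is judged:
On the way, in this order (a step that is already met when the one before it is completed fails the run):
1. the ring has come round the first bend (x of carrier in the frame of rail above 0.15 m and y of carrier in the frame of rail below -0.03 m), for 0.05 s.
2. the ring has come round the second bend on to the far leg, within 40 mm of the stop (x of carrier in the frame of stop above -0.04 m and angle between the x axis of carrier and the x axis of stop, either way round below 0.35 rad), for 0.05 s.
3. the ring is pressed lightly (over 2 N) home against the stop (contact force between carrier and stop above 2 N and x of carrier in the frame of stop above -0.0265 m), for 0.2 s.
At the end, for the whole second after the job is handed in: The carrier hangs upright (within 0.3 rad) and still (under 20 mm/s) on the far leg with its leading face at the bumper (0.5 to 17.5 mm before the collar's near face); the stop stands within 2.5 mm of where it was; ink bottle, jar and tape are within 15 mm of where they were (x of carrier in the frame of stop between -0.0265 and -0.0095 m and distance of stop from where it was at the start of the episode below 0.0025 m and angle between carrier's own z axis and vertical below 0.3 rad and linear speed of carrier below 0.02 m/s and distance of each of ink, jar, tape from where it was at the start of the episode below 0.015 m); the robot touches nothing.
It fails at once if the ring is strained against the wire or rammed into the stop (over 25 N) (contact force between carrier and rail above 25 N).
It fails at once if the stop is shifted by more than 2.5 mm (distance of stop from where it was at the start of the episode above 0.0025 m).
It fails at once if a bystander is moved (distance of any of ink, jar, tape from where it was at the start of the episode above 0.015 m).
It also fails if it takes over 72 s, if anything falls off the work surface, if the arm or the gripper's body presses on something with over 40 N, if the wrist force passes 120 N, or if a joint passes its speed limit or range.

## Working session

There is one attempt and no reset: what is moved stays moved. The work goes in short steps, Python scripts to look and compute and a shell command to move; the robot and the scene stay as the last step left them, time stands still between calls to the robot, and variables do not carry over. Pictures are saved under pics/ and viewed, at most 10 in all, crops included, and the job is handed in when it is done.

```bash
mkdir -p pics; ls; cat > h.py <<'E'
from workcell import env
import numpy as np, cv2
def cam(n):
    c=env.read_camera(n); c['f']=210/np.tan(np.radians(c['fov_y'])/2); return c
def save(c,fn,crop=None,s=1):
    im=c['img'][:,:,::-1]
    if crop: im=im[crop[1]:crop[3],crop[0]:crop[2]]
    cv2.imwrite(fn,cv2.resize(im,None,fx=s,fy=s,interpolation=cv2.INTER_CUBIC))
def ray(c,u,v,z):
    T=np.array(c['T']); d=T[:3,:3]@np.array([(u-c['cx'])/c['f'],-(v-c['cy'])/c['f'],-1]); o=T[:3,3]
    return o+d*(z-o[2])/d[2]
def proj(c,p):
    T=np.array(c['T']); q=T[:3,:3].T@(np.array(p)-T[:3,3]); return c['cx']+c['f']*q[0]/-q[2], c['cy']-c['f']*q[1]/-q[2]
E
python3 - <<'E'
from h import *
for n in('scene','top'):
    c=cam(n); save(c,f'pics/{n}0.png',s=1.4); print(n,{k:v for k,v in c.items() if k!='img'})
print(env.get_state())
E
```

```text
pics
scene {'fov_y': 46.55942359294872, 'cx': 276.70714399976816, 'cy': 210.78366359804969, 'T': array([[ 1.38322821e-01, -7.91714435e-01,  5.95025253e-01,
         1.00300610e+00],
       [ 9.90387185e-01,  1.10489202e-01, -8.32187431e-02,
        -6.01738316e-02],
       [ 1.41615015e-04,  6.00816437e-01,  7.99387009e-01,
         8.29972857e-01],
       [ 0.00000000e+00,  0.00000000e+00,  0.00000000e+00,
         1.00000000e+00]]), 'f': np.float64(488.09021327592706)}
top {'fov_y': 52.96076918171443, 'cx': 287.13695682056294, 'cy': 207.32055460144812, 'T': array([[-0.02112412,  0.99749937, -0.06744458,  0.45630886],
       [-0.99963817, -0.02219668, -0.01519317,  0.01849417],
       [-0.01665223,  0.06709923,  0.99760734,  0.93137681],
       [ 0.        ,  0.        ,  0.        ,  1.        ]]), 'f': np.float64(421.55619658015684)}
{'clock': 0.1, 'joint_pos': array([-1.37762559e+00,  3.13929055e-01,  4.51074553e-02,  1.30360131e+00,
        7.23957429e-06,  1.43123959e+00]), 'qvel': array([-0.00131208, -0.00059447,  0.0030984 , -0.00042689, -0.00016497,
       -0.00040867]), 'tau': array([ 1.56792874e-03, -4.81723738e+01,  2.99244869e+01,  1.26576421e-02,
       -1.53689834e-04, -9.19767132e-06]), 'tcp_pos': array([ 0.18774071, -0.54303199,  0.24150197]), 'orientation': array([-8.13094370e-04,  9.86193115e-01,  1.65597337e-01, -1.81807576e-05]), 'wrist_force': array([-0.12924088,  0.41579685,  0.69746203]), 'ft_torque': array([ 0.03333374, -0.03301035,  0.01099824]), 'grip_force': 0.0, 'finger_gap': 0.08552872739543245}
```

View pics/scene0.png

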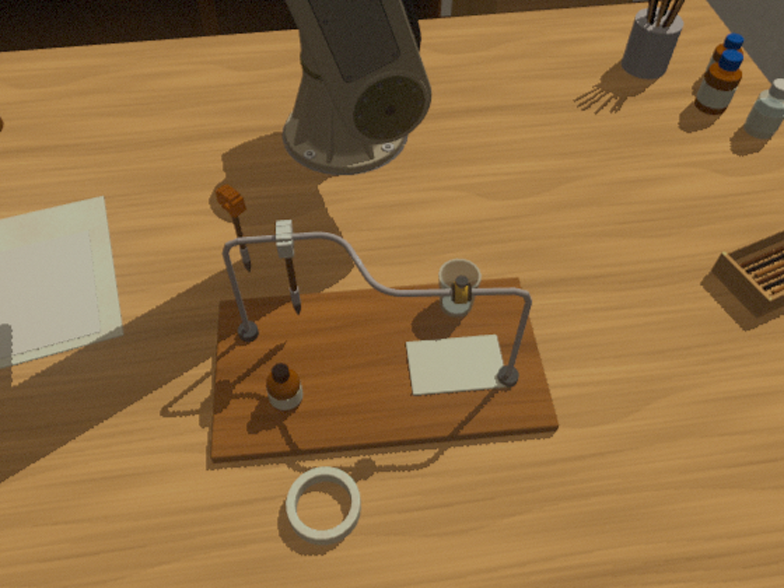

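View pics/top0.png

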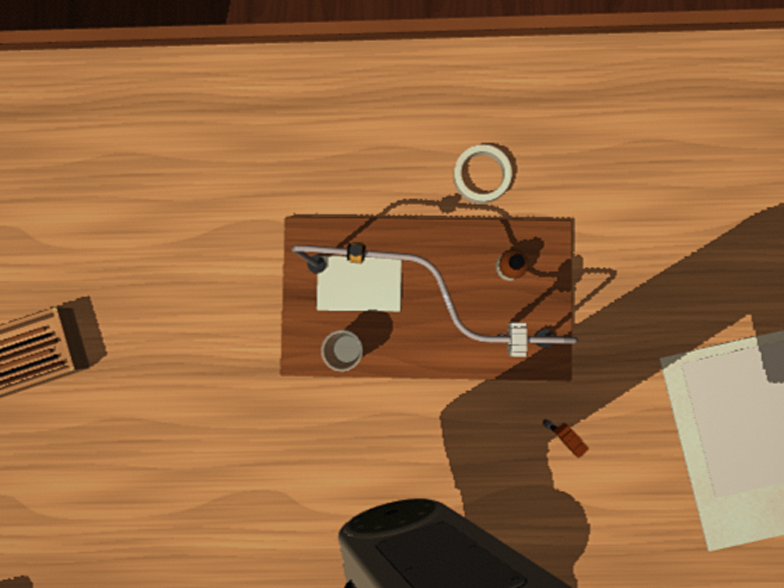

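The white block ring on the wire is at scene px (285,238) and top px (518,340) in the 1.4x pictures. A brown lookalike lies on the table at scene (232,200) and top (570,440). The white one hanging on the wire fits the description, so I'll confirm it and read the wire in enlarged crops.

```bash
python3 - <<'E'
from h import *
c=cam('top'); save(c,'pics/t1.png',(200,165,416,255),3.7)
c=cam('scene'); save(c,'pics/s1.png',(155,140,385,290),3.4)
E
```

```text
(no output)
```

View pics/t1.png

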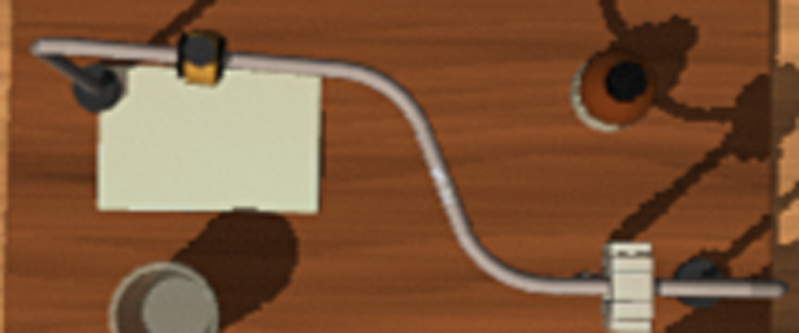

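View pics/s1.png

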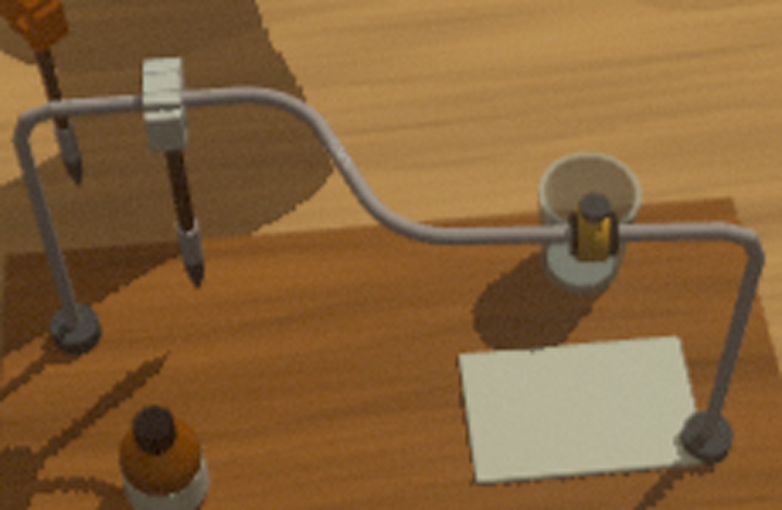

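The crops confirm it: the white block ring is on the first leg at t1 crop (630,287) and s1 crop (163,103). The brown one lies off the rail. The collar is at t1 (202,60) and s1 (594,232), and its bumper looks short. Next I'll fit the wire model to points I read off both crops.

```bash
cat > fit.py <<'E'
from h import *
from scipy.optimize import least_squares
ct,cs=cam('top'),cam('scene')
t=np.array([(100,49),(150,53),(260,61),(340,69),(375,80),(405,105),(425,140),(440,175),(455,212),(475,245),(505,273),(540,287),(580,288),(680,289),(740,290)])/3.7+[200,165]
s=np.array([(80,104),(110,103),(210,97),(250,95),(285,102),(315,125),(340,158),(365,193),(395,222),(430,234),(480,236),(530,236),(640,232),(700,231)])/3.4+[155,140]
P=np.array([ray(ct,*p,.215)[:2] for p in t]); Q=np.array([ray(cs,*p,.215)[:2] for p in s])
def path(p,S):
    # p: x0,y0,yaw,h2(right),L2,h3(left turn)   returns points, heading(world) at arc S
    x,y,th,h2,L2,h3=p; R=.045; segs=[(.11,0),(R*h2,-1/R),(L2,0),(R*h3,1/R),(.4,0)]
    out=[]
    for q in np.atleast_1d(S):
        X,Y,T=x,y,th; r=q
        for L,k in segs:
            d=min(r,L)
            if k==0: X+=d*np.cos(T);Y+=d*np.sin(T)
            else:
                T2=T+k*d; X+=(np.sin(T2)-np.sin(T))/k; Y-=(np.cos(T2)-np.cos(T))/k; T=T2
            r-=d
            if r<=0: break
        out.append((X,Y,T))
    return np.array(out)
SS=np.arange(0,.5,.001)
def dist(p,A):
    W=path(p,SS)
    D=A[:,None]-W[None,:,:2]; i=np.argmin((D**2).sum(-1),1); w=W[i]
    d=A-w[:,:2]; return -np.sin(w[:,2])*d[:,0]+np.cos(w[:,2])*d[:,1]
start=ray(ct,782/3.7+200,290/3.7+165,.215)
if __name__=='__main__':
    # joint fit; scene offset (2) relative to top as calibration slack
    def f(v): 
        p=v[:6]; o=v[6:8]
        return np.r_[dist(p,P-o),dist(p,Q+o),.3*o,.1*(p[3]-1.05)*.045]
    p0=np.r_[start[:2],np.pi/2,1.05,.05,1.05,0,0]
    r=least_squares(f,p0,diff_step=1e-4,x_scale=[.01,.01,.1,.1,.01,.1,.01,.01]); print(np.round(r.x,4)); n=len(P); print(np.round(1e3*r.fun[:n],1),np.round(1e3*r.fun[n:],1))
    np.save('p.npy',r.x[:6]); W=path(r.x[:6],SS)
    def arc(q): i=np.argmin(((W[:,:2]-q[:2])**2).sum(1)); return SS[i],W[i]
    for nm,c,a in(('car top L/R',ct,[(606,287),(654,287)]),('stop top brass/black',ct,[(187,58),(218,60),(224,60)])):
        for u in a: print(nm,arc(ray(c,u[0]/3.7+200,u[1]/3.7+165,.229 if 'car' in nm else .225)-np.r_[r.x[6:8],0]))
    for nm,a in(('car',[(143,103),(183,99)]),('stop',[(570,236),(580,236),(608,236),(618,236)])):
        for u in a: print('scene',nm,arc(ray(cs,u[0]/3.4+155,u[1]/3.4+140,.215)+np.r_[r.x[6:8],0]))
E
python3 fit.py
```

```text
[ 4.3800e-01 -1.8330e-01  1.5263e+00  1.1322e+00  5.1500e-02  1.0692e+00
 -1.0000e-04 -8.0000e-04]
[ 0.3  0.2 -0.4  0.2  0.2  0.1 -0.3 -0.   0.6 -0.6 -0.3  0.5  0.2 -0.4
 -0.6] [ 0.9  0.1 -0.5 -0.3  0.5 -0.2  0.1 -0.1 -0.2  0.4  0.1 -0.7  0.1 -0.2
 -0.  -0.2  0.4]
car top L/R (np.float64(0.088), array([ 0.44192655, -0.09537307,  1.52626152]))
car top L/R (np.float64(0.066), array([ 0.44094711, -0.11735126,  1.52626152]))
stop top brass/black (np.float64(0.329), array([0.55292733, 0.09070133, 1.46327009]))
stop top brass/black (np.float64(0.315), array([0.55142486, 0.07678218, 1.46327009]))
stop top brass/black (np.float64(0.312), array([0.5511029 , 0.07379951, 1.46327009]))
scene car (np.float64(0.066), array([ 0.44094711, -0.11735126,  1.52626152]))
scene car (np.float64(0.085), array([ 0.44179299, -0.09837009,  1.52626152]))
scene stop (np.float64(0.314), array([0.55131754, 0.07578796, 1.46327009]))
scene stop (np.float64(0.318), array([0.55174682, 0.07976486, 1.46327009]))
scene stop (np.float64(0.331), array([0.55314197, 0.09268978, 1.46327009]))
scene stop (np.float64(0.336), array([0.55367856, 0.0976609 , 1.46327009]))
```

The fit is good, with residuals under 1 mm. The carrier is at arc 0.0765, world (0.441,-0.107), and the bumper face is at about arc 0.313. I'll go above the carrier now.

```bash

python3 -m jog '[[-1,0,0,-0.03,0],[-1,0.0273,-0.0235,-0.02,0],[-1,0.0273,-0.0235,0,0],[-1,0.0273,-0.0235,0,0],[-1,0.0273,-0.0235,0,0]]' >/dev/null
python3 -m jog '[[-1,0.0273,-0.0235,0,0],[-1,0.0273,-0.0235,0,0],[-1,0.0273,-0.0235,0,0],[-1,0.0273,-0.0235,0,0],[-1,0.0273,-0.0235,0,0]]' >/dev/null
python3 -m jog '[[-1,0.0273,-0.0235,0,0],[-1,0.0273,-0.0235,0,0],[-1,0.0273,-0.0235,0,0],[-1,0.0273,-0.0235,0,0],[-1,0.0273,-0.0235,0,0]]'
python3 -m jog '[[-1,0,0,0,-6.84],[-1,0,0,0,-6.84],[-1,0,0,0,-6.84],[-1,0,0,0,-6.84],[-1,0,0,0,-6.84]]' >/dev/null
python3 -m jog '[[-1,0,0,0,-6.84],[-1,0,0,0,-6.84],[-1,0,0,0,-6.84],[-1,0,0,0,-6.84],[-1,0,0,0,-6.84]]' >/dev/null
python3 -m jog '[[-1,0,0,0,0],[-1,0,0,0,0]]'
cat > st.py <<'E'
# state: TCP vs path: arc, lateral (left +), yaw error (deg, tool x vs path, left +), z, wrist force along/left/up
import sys
from h import *
from scipy.spatial.transform import Rotation as Ro
from fit import path
p=np.load('p.npy'); s=env.get_state(); SS=np.arange(0,.45,.0002); W=path(p,SS); q=s['tcp_pos']
i=np.argmin(((W[:,:2]-q[:2])**2).sum(1)); w=W[i]; e=np.array([np.cos(w[2]),np.sin(w[2])]); n=np.array([-e[1],e[0]])
o=s['orientation']; X=Ro.from_quat(np.r_[o[1:],o[0]]).as_matrix()
yaw=np.arctan2(X[1,0],X[0,0]); F=s['wrist_force']
print('t%.2f arc %.4f lat %.1fmm yawerr %.2f z %.4f | F along %.1f left %.1f up %.1f Mz %.2f grip %.0f gap %.4f tilt %.2f'%(s['clock'],SS[i],1e3*(q[:2]-w[:2])@n,np.degrees((yaw-w[2]+np.pi)%(2*np.pi)-np.pi),q[2],F[:2]@e,F[:2]@n,F[2],s['ft_torque'][2],s['grip_force'],s['finger_gap'],np.degrees(np.arccos(-X[2,2]))),s['joint_pos'].round(2)[5])
E
sed -i 's/^ct,cs=/ct,cs=(cam("top"),cam("scene")) if __name__=="__main__" else (None,None)#/; ' fit.py
python3 - <<'E'
t=open('fit.py').read().split('\n')
# data only in main: make module import light
out=[];
for l in t:
    if l.startswith(('P=','start=')): l='if __name__=="__main__": '+l.replace('; Q=','\nif __name__=="__main__": Q=')
    out.append(l)
open('fit.py','w').write('\n'.join(out))
E
python3 st.py
```

```text
clock: 1.55
tcp_pos: [0.4421, -0.1059, 0.2925]
orientation: [0.0, 0.986, 0.166, 0.0]
wrist_force: [0.4, -0.5, 0.4]
finger_gap: 0.0855
grip_force: 0.0
clock: 2.55
tcp_pos: [0.4416, -0.1077, 0.2923]
orientation: [0.0, 0.724, 0.69, -0.0]
wrist_force: [0.4, 0.2, -0.4]
finger_gap: 0.0855
grip_force: 0.0
t2.55 arc 0.0758 lat -0.2mm yawerr -0.17 z 0.2923 | F along 0.2 left -0.4 up -0.4 Mz -0.05 grip 0 gap 0.0855 tilt 0.01 1.2
```

```bash

python3 -m jog '[[-1,0.0007,0,0.025,0],[-1,0,0,0.025,0],[-1,0,0,0.02,0],[-1,0,0,0.016,0],[-1,0,0,0,0]]'
python3 st.py
python3 - <<'E'
from h import *
c=cam('scene'); save(c,'pics/s2.png',(145,100,305,220),5)
E
```

```text
clock: 2.97
tcp_pos: [0.4396, -0.1061, 0.2032]
orientation: [-0.003, 0.724, 0.69, -0.001]
wrist_force: [-0.6, -0.2, -0.3]
finger_gap: 0.0854
grip_force: 0.0
t2.97 arc 0.0772 lat 1.8mm yawerr -0.15 z 0.2032 | F along -0.2 left 0.6 up -0.3 Mz 0.05 grip 0 gap 0.0854 tilt 0.32 1.2
```

View pics/s2.png

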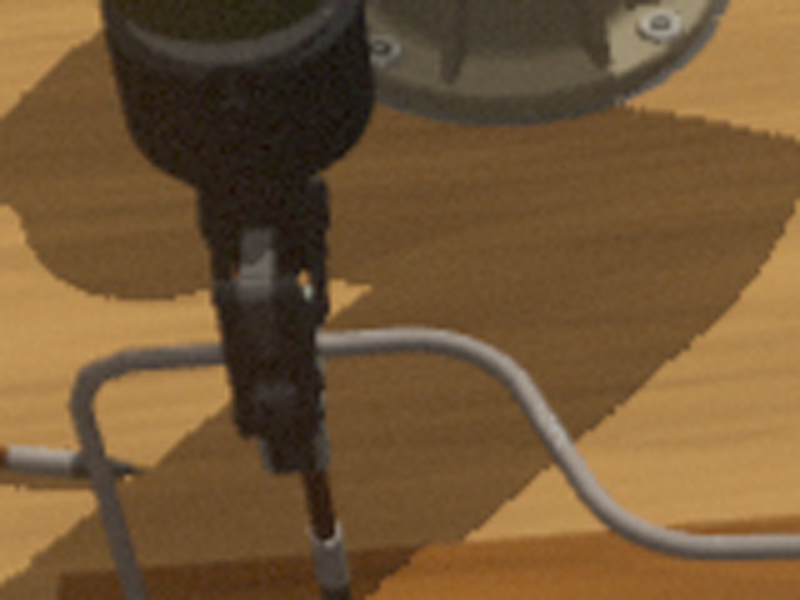

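The fingers straddle the ring on both sides of the wire, and the brush hangs below at about (318,530). I'll close the gripper gently.

```bash

python3 -m jog '[[-1,0,0,0,0],[-1,0,0,0,0]]' >/dev/null; python3 st.py
python3 -m jog '[[0,0,0,0,0],[0.1,0,0,0,0],[0.3,0,0,0,0],[0.6,0,0,0,0],[1,0,0,0,0]]' 25 >/dev/null; python3 st.py
python3 -m jog '[[1,0,0,0,0],[1,0,0,0,0],[1,0,0,0,0]]' 25 >/dev/null; python3 st.py
```

```text
t3.18 arc 0.0760 lat -1.0mm yawerr -0.04 z 0.2076 | F along -0.3 left 0.5 up -0.6 Mz -0.01 grip 0 gap 0.0851 tilt 0.12 1.2
t3.60 arc 0.0762 lat -0.5mm yawerr 0.01 z 0.2068 | F along -0.5 left 0.1 up 2.6 Mz 0.02 grip 30 gap 0.0394 tilt 0.06 1.2
t3.85 arc 0.0762 lat -0.5mm yawerr 0.02 z 0.2068 | F along 0.3 left 1.1 up 4.7 Mz -0.02 grip 30 gap 0.0397 tilt 0.06 1.2
```

```bash

python3 -m jog '[[1,0,0,-0.001,0],[1,0,0,0,0],[1,0,0,0,0]]'  >/dev/null; python3 st.py
python3 -m jog '[[1,0,0,-0.0015,0],[1,0,0,0,0],[1,0,0,0,0]]'  >/dev/null; python3 st.py
python3 -m jog '[[1,0,0.0012,0,0],[1,0,0,0,0],[1,0,0,0,0]]'  >/dev/null; python3 st.py
python3 -m jog '[[1,0,-0.0012,0,0],[1,0,-0.0012,0,0],[1,0,0,0,0],[1,0,0,0,0]]'  >/dev/null; python3 st.py
```

```text
t4.10 arc 0.0764 lat 0.1mm yawerr 0.02 z 0.2069 | F along -0.1 left 0.2 up 0.5 Mz 0.02 grip 29 gap 0.0397 tilt 0.05 1.2
t4.35 arc 0.0764 lat -0.1mm yawerr 0.02 z 0.2086 | F along 0.6 left 0.5 up -1.6 Mz 0.04 grip 29 gap 0.0401 tilt 0.02 1.2
t4.60 arc 0.0764 lat -1.5mm yawerr 0.02 z 0.2087 | F along -0.1 left -0.6 up -0.7 Mz -0.00 grip 29 gap 0.0394 tilt 0.00 1.2
t4.93 arc 0.0764 lat 1.0mm yawerr 0.02 z 0.2088 | F along 0.5 left -0.1 up -0.6 Mz -0.02 grip 29 gap 0.0391 tilt 0.02 1.2
```

```bash

python3 -m jog '[[1,0,-0.001,0,0],[1,0,0,0,0],[1,0,0,0,0]]'  >/dev/null; python3 st.py
python3 -m jog '[[1,0,-0.001,0,0],[1,0,0,0,0],[1,0,0,0,0]]'  >/dev/null; python3 st.py
python3 -m jog '[[1,0,0.0025,0,0],[1,0,0.0025,0,0],[1,0,0,0,0],[1,0,0,0,0]]'  >/dev/null; python3 st.py
```

```text
t5.18 arc 0.0764 lat 1.1mm yawerr 0.03 z 0.2090 | F along 0.8 left -5.3 up -1.9 Mz 0.04 grip 29 gap 0.0398 tilt 0.11 1.2
t5.43 arc 0.0762 lat 1.1mm yawerr 0.04 z 0.2092 | F along 0.2 left -7.9 up -3.2 Mz -0.00 grip 29 gap 0.0395 tilt 0.22 1.2
t5.77 arc 0.0764 lat -1.5mm yawerr 0.02 z 0.2085 | F along -0.6 left -0.6 up -0.9 Mz -0.07 grip 29 gap 0.0397 tilt 0.08 1.2
```

The ring's clearance centre is 1.5 mm to the right of my fit, and contact is soft at about 5 N/mm. I'll shift the model by that and slide to the start of the bend.

```bash
python3 -c "
import numpy as np;p=np.load('p.npy');p[0]+=.0015;np.save('p.npy',p)"
python3 -m jog '[[1,0.0042,0,0,0],[1,0.0042,0,0,0],[1,0.0042,0,0,0],[1,0.0042,0,0,0],[1,0,0,0,0]]'  >/dev/null; python3 st.py
python3 -m jog '[[1,0.0042,0,0,0],[1,0.0042,0,0,0],[1,0.0042,0,0,0],[1,0.0042,0,0,0],[1,0,0,0,0]]'  >/dev/null; python3 st.py
```

```text
t6.18 arc 0.0940 lat -0.3mm yawerr 0.08 z 0.2088 | F along 1.0 left 0.6 up -1.7 Mz 0.05 grip 29 gap 0.0395 tilt 0.01 1.24
t6.60 arc 0.1106 lat -0.4mm yawerr 0.83 z 0.2088 | F along -0.3 left -0.3 up -0.6 Mz -0.02 grip 29 gap 0.0396 tilt 0.01 1.27
```

```bash

python3 -m jog '[[1,0.0051,0.0003,0,6.5],[1,0.0051,0.0003,0,6.5],[1,0.0051,0.0003,0,6.5],[1,0,0,0,0],[1,0,0,0,0]]'  >/dev/null; python3 st.py
```

```text
t7.02 arc 0.1256 lat -0.5mm yawerr 0.60 z 0.2088 | F along -0.2 left 0.2 up -0.7 Mz 0.05 grip 29 gap 0.0396 tilt 0.02 1.64
```

```bash

python3 -m jog '[[1,0.0051,0.0002,0,6.5],[1,0.0051,0.0002,0,6.5],[1,0.0051,0.0003,0,6.5],[1,0,0,0,0],[1,0,0,0,0]]'  >/dev/null; python3 st.py
```

```text
t7.43 arc 0.1408 lat -0.4mm yawerr 0.53 z 0.2087 | F along -0.1 left 0.1 up -0.7 Mz 0.01 grip 29 gap 0.0393 tilt 0.02 2.02
```

```bash

python3 -m jog '[[1,0.0051,0.0001,0,6.5],[1,0.0051,0.0002,0,6.5],[1,0,0,0,0],[1,0,0,0,0]]'  >/dev/null; python3 st.py
```

```text
t7.77 arc 0.1508 lat -0.1mm yawerr 0.31 z 0.2087 | F along -0.0 left -0.8 up -0.3 Mz 0.02 grip 29 gap 0.0392 tilt 0.02 2.26
```

```bash

python3 -m jog '[[1,0.0051,0.0002,0,6.5],[1,0.0051,0.0001,0,6.5],[1,0,0,0,0],[1,0,0,0,0]]'  >/dev/null; python3 st.py
python3 -m jog '[[1,0.005,0,0,0],[1,0.005,0,0,0],[1,0,0,0,0],[1,0,0,0,0]]'  >/dev/null; python3 st.py
```

```text
t8.10 arc 0.1610 lat 0.3mm yawerr 0.24 z 0.2087 | F along -0.1 left 0.3 up -0.2 Mz 0.03 grip 29 gap 0.0398 tilt 0.03 2.5
t8.43 arc 0.1714 lat 0.3mm yawerr -0.02 z 0.2087 | F along 0.6 left -0.1 up -0.3 Mz -0.02 grip 29 gap 0.0393 tilt 0.01 2.52
```

```bash

python3 -m jog '[[1,0.005,0,0,0],[1,0.005,0,0,0],[1,0,0,0,0],[1,0,0,0,0]]'  >/dev/null; python3 st.py
python3 -m jog '[[1,0,0.0015,0,0],[1,0,0,0,0],[1,0,0,0,0]]'  >/dev/null; python3 st.py
python3 -m jog '[[1,0,-0.003,0,0],[1,0,0,0,0],[1,0,0,0,0]]'  >/dev/null; python3 st.py
```

```text
t8.77 arc 0.1816 lat 0.4mm yawerr -0.07 z 0.2087 | F along 0.5 left -0.2 up -0.0 Mz -0.03 grip 29 gap 0.0393 tilt 0.01 2.53
t9.02 arc 0.1812 lat -1.2mm yawerr -0.12 z 0.2088 | F along 0.2 left -0.1 up -0.5 Mz 0.00 grip 29 gap 0.0395 tilt 0.01 2.53
t9.27 arc 0.1812 lat 2.1mm yawerr -0.10 z 0.2088 | F along 1.0 left -0.6 up -0.3 Mz 0.04 grip 29 gap 0.0397 tilt 0.00 2.54
```

```bash

python3 -m jog '[[1,0.005,0.0015,0,0],[1,0.005,0,0,0],[1,0.005,0,0,0],[1,0,0,0,0],[1,0,0,0,0]]'  >/dev/null; python3 st.py
python3 -m jog '[[1,0.005,0,0,0],[1,0.005,0,0,0],[1,0.005,0,0,0],[1,0,0,0,0],[1,0,0,0,0]]'  >/dev/null; python3 st.py
```

```text
t9.68 arc 0.1966 lat 0.3mm yawerr -0.09 z 0.2086 | F along -0.9 left -0.1 up -0.3 Mz 0.03 grip 29 gap 0.0395 tilt 0.01 2.55
t10.10 arc 0.2116 lat 0.3mm yawerr -0.09 z 0.2087 | F along 0.1 left 0.1 up -1.4 Mz -0.01 grip 29 gap 0.0396 tilt 0.01 2.57
```

```bash

python3 -m jog '[[1,0.005,-0.0002,0,-5.5],[1,0.0048,-0.0003,0,-6.1],[1,0,0,0,0],[1,0,0,0,0]]'  >/dev/null; python3 st.py
```

```text
t10.43 arc 0.2210 lat 0.5mm yawerr 0.43 z 0.2087 | F along -0.3 left 0.1 up -1.6 Mz -0.05 grip 29 gap 0.0393 tilt 0.02 2.38
```

```bash

python3 -m jog '[[1,0.0048,-0.0002,0,-6.1],[1,0.0048,-0.0002,0,-6.1],[1,0.0048,-0.0002,0,-6.1],[1,0,0,0,0],[1,0,0,0,0]]'  >/dev/null; python3 st.py
```

```text
t10.85 arc 0.2354 lat 0.5mm yawerr 0.29 z 0.2087 | F along 0.4 left 0.4 up -0.9 Mz 0.05 grip 29 gap 0.0392 tilt 0.02 2.08
```

```bash

python3 -m jog '[[1,0.0048,-0.0003,0,-6.1],[1,0.0048,-0.0003,0,-6.1],[1,0.0048,-0.0003,0,-6.1],[1,0,0,0,0],[1,0,0,0,0]]'  >/dev/null; python3 st.py
```

```text
t11.27 arc 0.2500 lat 0.7mm yawerr -0.05 z 0.2087 | F along 1.3 left 0.1 up -0.8 Mz 0.02 grip 29 gap 0.0396 tilt 0.03 1.79
```

```bash

python3 -m jog '[[1,0.005,-0.0002,0,-6.4],[1,0.005,-0.0002,0,-6.4],[1,0,0,0,0],[1,0,0,0,0]]'  >/dev/null; python3 st.py
python3 -m jog '[[1,0.005,0.0003,0,-0.6],[1,0.005,0,0,0],[1,0,0,0,0],[1,0,0,0,0]]'  >/dev/null; python3 st.py
```

```text
t11.60 arc 0.2600 lat 0.5mm yawerr -0.01 z 0.2088 | F along -0.1 left -0.0 up -1.0 Mz 0.02 grip 29 gap 0.0396 tilt 0.02 1.58
t11.93 arc 0.2706 lat 0.0mm yawerr 0.19 z 0.2088 | F along 0.3 left -0.7 up -0.6 Mz 0.03 grip 29 gap 0.0395 tilt 0.01 1.59
```

```bash

python3 -m jog '[[1,0.005,0,0,0],[1,0.005,0,0,0],[1,0.003,0,0,0],[1,0,0,0,0],[1,0,0,0,0]]'  >/dev/null; python3 st.py
python3 -m jog '[[1,0,0.0015,0,0],[1,0,0,0,0],[1,0,0,0,0]]'  >/dev/null; python3 st.py
python3 -m jog '[[1,0,-0.003,0,0],[1,0,0,0,0],[1,0,0,0,0]]'  >/dev/null; python3 st.py
```

```text
t12.35 arc 0.2836 lat 0.1mm yawerr 0.25 z 0.2087 | F along -0.5 left 0.8 up -0.7 Mz 0.03 grip 29 gap 0.0399 tilt 0.01 1.61
t12.60 arc 0.2832 lat -1.5mm yawerr 0.21 z 0.2087 | F along 0.6 left -0.2 up -1.7 Mz -0.02 grip 29 gap 0.0399 tilt 0.01 1.61
t12.85 arc 0.2832 lat 1.6mm yawerr 0.22 z 0.2088 | F along -0.8 left 0.3 up -0.7 Mz -0.07 grip 29 gap 0.0394 tilt 0.01 1.61
```

```bash

python3 -m jog '[[1,0.004,0.0015,0,0],[1,0.004,0,0,0],[1,0.002,0,0,0],[1,0,0,0,0],[1,0,0,0,0]]'  >/dev/null; python3 st.py
```

```text
t13.27 arc 0.2936 lat 0.1mm yawerr 0.26 z 0.2087 | F along 0.2 left -0.6 up -0.8 Mz -0.00 grip 29 gap 0.0397 tilt 0.01 1.63
```

```bash

python3 -m jog '[[1,0.001,0,0,0],[1,0.001,0,0,0],[1,0.001,0,0,0],[1,0,0,0,0],[1,0,0,0,0]]'  >/dev/null; python3 st.py
```

```text
t13.68 arc 0.2964 lat 0.1mm yawerr 0.23 z 0.2088 | F along -0.3 left -0.4 up -0.5 Mz 0.02 grip 29 gap 0.0398 tilt 0.01 1.63
```

```bash

python3 -m jog '[[1,0.001,0,0,0],[1,0.001,0,0,0],[1,0.001,0,0,0],[1,0,0,0,0]]'  >/dev/null; python3 st.py
python3 -m jog '[[1,0.001,0,0,0],[1,0,0,0,0],[1,0,0,0,0]]'  >/dev/null; python3 st.py
```

```text
t14.02 arc 0.2996 lat 0.1mm yawerr 0.24 z 0.2088 | F along 0.1 left 0.5 up -0.4 Mz 0.00 grip 29 gap 0.0397 tilt 0.00 1.64
t14.27 arc 0.3004 lat 0.1mm yawerr 0.24 z 0.2088 | F along -0.8 left 1.2 up -0.5 Mz 0.03 grip 29 gap 0.0395 tilt 0.01 1.64
```

```bash

python3 -m jog '[[1,0.001,0,0,0],[1,0,0,0,0],[1,0,0,0,0]]'  >/dev/null; python3 st.py
```

```text
t14.52 arc 0.3014 lat 0.1mm yawerr 0.23 z 0.2088 | F along -0.1 left 0.0 up -0.3 Mz 0.03 grip 29 gap 0.0393 tilt 0.01 1.64
```

```bash

python3 -m jog '[[1,0.001,0,0,0],[1,0,0,0,0],[1,0,0,0,0]]'  >/dev/null; python3 st.py
```

```text
t14.77 arc 0.3024 lat 0.1mm yawerr 0.23 z 0.2088 | F along 0.3 left -0.5 up -0.2 Mz 0.05 grip 29 gap 0.0393 tilt 0.00 1.65
```

```bash

python3 -m jog '[[1,0.0008,0,0,0],[1,0,0,0,0],[1,0,0,0,0]]'  >/dev/null; python3 st.py
```

```text
t15.02 arc 0.3032 lat 0.1mm yawerr 0.23 z 0.2088 | F along 0.5 left 0.6 up -0.5 Mz 0.01 grip 29 gap 0.0396 tilt 0.01 1.65
```

```bash

python3 -m jog '[[1,0.0008,0,0,0],[1,0,0,0,0],[1,0,0,0,0]]'  >/dev/null; python3 st.py
```

```text
t15.27 arc 0.3040 lat 0.1mm yawerr 0.23 z 0.2088 | F along -0.5 left 0.3 up -0.5 Mz 0.02 grip 29 gap 0.0397 tilt 0.00 1.65
```

```bash

python3 -m jog '[[1,0.0008,0,0,0],[1,0,0,0,0],[1,0,0,0,0]]'  >/dev/null; python3 st.py
```

```text
t15.52 arc 0.3048 lat 0.1mm yawerr 0.23 z 0.2088 | F along 0.1 left -0.0 up -0.9 Mz 0.00 grip 29 gap 0.0396 tilt 0.01 1.65
```

```bash

python3 -m jog '[[1,0.0008,0,0,0],[1,0,0,0,0],[1,0,0,0,0]]'  >/dev/null; python3 st.py
```

```text
t15.77 arc 0.3048 lat 0.1mm yawerr 0.19 z 0.2087 | F along -4.1 left 0.6 up 0.1 Mz 0.03 grip 29 gap 0.0396 tilt 0.09 1.65
```

```bash

python3 -m jog '[[1,0.0008,0,0,0],[1,0,0,0,0],[1,0,0,0,0]]'  >/dev/null; python3 st.py
```

```text
t16.02 arc 0.3050 lat 0.2mm yawerr 0.17 z 0.2087 | F along -7.7 left 0.3 up -0.1 Mz 0.00 grip 29 gap 0.0399 tilt 0.17 1.65
```

```bash
python3 - <<'E'
from h import *
c=cam('scene'); save(c,'pics/s3.png',(260,130,400,235),5.6)
E
```

```text
(no output)
```

View pics/s3.png

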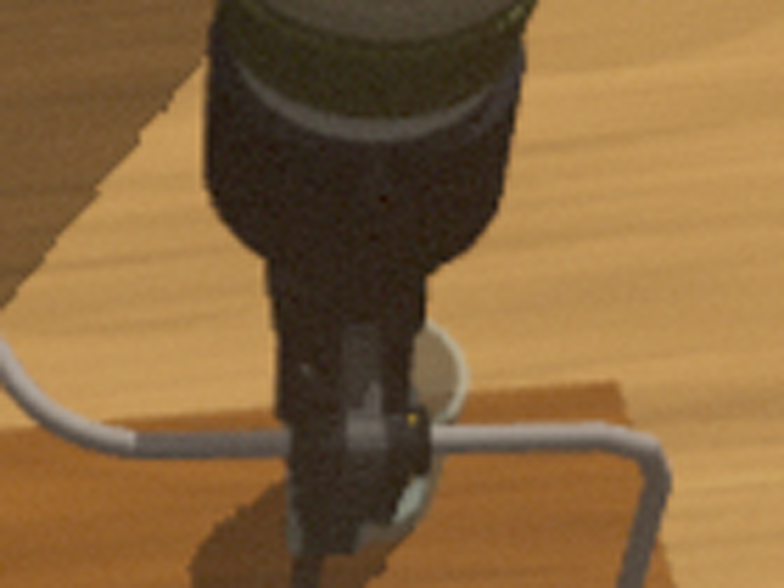

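The ring is home: there was a clear contact rise to 4.1 N and then 7.7 N with the ring stationary at arc 0.305, where the bumper was expected. The picture shows the gripped ring up against the collar at about (410,420). I'll relieve the push, lower the ring on to the wire and open.

```bash

python3 -m jog '[[1,-0.0014,0,0,0],[1,0,0,0.001,0],[1,0,0,0.001,0],[1,0,0,0,0],[1,0,0,0,0]]'  20 >/dev/null; python3 st.py
python3 -m jog '[[0.2,0,0,0,0],[0,0,0,0,0],[-0.2,0,0,0,0],[-0.6,0,0,0,0],[-1,0,0,0,0]]' >/dev/null; python3 st.py
python3 -m jog '[[-1,0,0,0,0],[-1,0,0,0,0],[-1,0,0,0,0]]' >/dev/null; python3 st.py
```

```text
t16.48 arc 0.3048 lat -0.0mm yawerr 0.22 z 0.2068 | F along -3.5 left -1.5 up 1.3 Mz -0.00 grip 29 gap 0.0399 tilt 0.03 1.65
t16.90 arc 0.3054 lat 0.2mm yawerr 0.26 z 0.2068 | F along 0.8 left -0.5 up 0.3 Mz 0.02 grip 0 gap 0.0741 tilt 0.04 1.65
t17.15 arc 0.3050 lat 0.1mm yawerr 0.24 z 0.2068 | F along 0.1 left -0.7 up 0.1 Mz 0.00 grip 0 gap 0.0856 tilt 0.01 1.65
```

Released. Next I'll rise straight up, move the arm back toward the robot and look.

```bash

python3 -m jog '[[-1,0,0,-0.01,0],[-1,0,0,-0.02,0],[-1,0,0,-0.03,0],[-1,0,0,-0.03,0],[-1,0,0,-0.03,0]]' >/dev/null
python3 -m jog '[[-1,0,-0.03,0,0],[-1,0,-0.03,0,0],[-1,0,-0.03,0,0],[-1,0,-0.03,0,0],[-1,0,-0.03,0,0]]' >/dev/null
python3 -m jog '[[-1,0,0,0,0],[-1,0,0,0,0],[-1,0,0,0,0],[-1,0,0,0,0],[-1,0,0,0,0]]'
python3 - <<'E'
from h import *
c=cam('scene'); save(c,'pics/s4.png',(155,140,385,290),3.4)
c=cam('top'); save(c,'pics/t4.png',(200,165,416,255),3.7)
E
```

```text
clock: 18.4
tcp_pos: [0.4036, 0.0822, 0.3267]
orientation: [0.0, 0.743, 0.669, -0.0]
wrist_force: [-0.5, -1.0, -0.1]
finger_gap: 0.0853
grip_force: 0.0
```

View pics/s4.png

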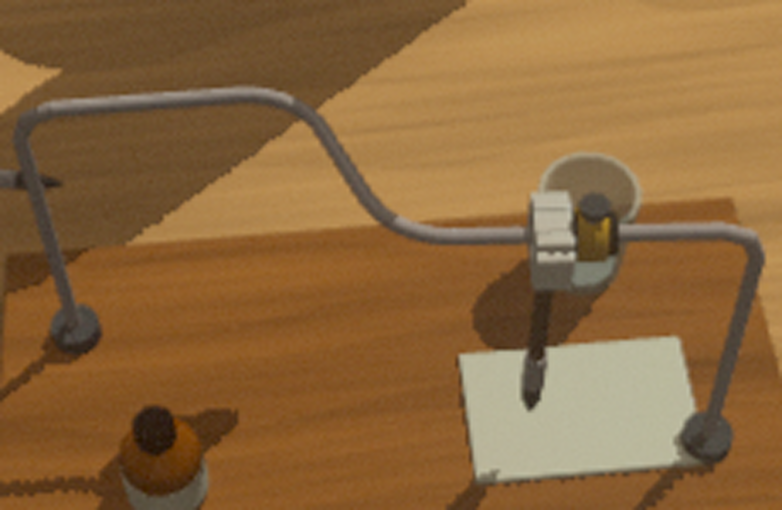

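View pics/t4.png

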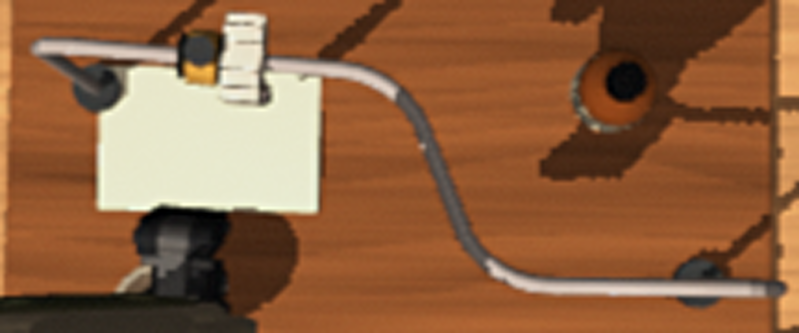

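The ring hangs at the stop: s4 (552,240), t4 (243,58). The collar is where it was, and the ink bottle and jar haven't moved. I'll let the brush settle and hand in.

```bash
for i in 1 2 3 4; do python3 -m jog '[[-1,0,0,0,0],[-1,0,0,0,0],[-1,0,0,0,0],[-1,0,0,0,0],[-1,0,0,0,0]]' >/dev/null; done
python3 - <<'E'
from h import *
a=cam('scene')['img'].astype(int)[190:265,300:330]; 
b=cam('scene')['img'].astype(int)[190:265,300:330]; print(abs(a-b).mean())
print(env.hand_in())
E
```

```text
1.9374814814814816
the job is handed in; nothing more can be done
None
```

The ring was slid round both bends and pressed home on the bumper at about 4 to 8 N. It was then released and left hanging at the stop, the collar and bystanders looked unmoved in the last pictures (the tape roll was out of frame), and the job is handed in with no verdict returned.

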